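# Seat the keyring carousel spindle in its keyed hub and hold it down

### The arm

A 7-joint arm with a two-finger parallel gripper is mounted at the origin on the work surface. World frame = base frame: x ahead of the robot, y to its left, z up, the work surface at z = 0. Lengths are in m, angles in rad, forces in N, time in s.
With the tool pointing down it reaches from about 0.4 to 0.875 m from the base axis. Payload 19.3 kg.
Tool frame: the origin (TCP) lies at the very end of the fingers, on their centre line; the grasp point (between the pads) lies 19 mm behind it; z points along the fingers, y is the line along which they close (so a half turn about z gives the same grasp; the last joint's range is limited). The gripper opens to 85 mm and grips with 20 to 120 N. Pads are 22 mm wide; open, the fingers measure 114 mm over their backs; the gripper's body (76 mm by 85 mm) begins 54 mm behind the grasp point. The pads swing forward as they close: fully open they stand 13 mm farther back than shut.
Start: joints at [1.123, 0.521, -0.036, 1.599, 0.021, 1.021, -0.113], TCP at [0.231, -0.581, 0.195] pointing down, gripper open.
Joint ranges: [-2.91, 2.91], [-0.3, 2.13], [-1.5, 1.42], [0.17, 2.43], [-1.26, 4.41], [0.16, 1.93], [-2.52, 2.52]. Speed limits (rad/s): [1.89, 1.89, 2.39, 2.39, 3.01, 3.01, 3.01].

### API

Orientations are given as [roll, pitch, yaw] about the fixed x, y, z axes, in that order (R = Rz(yaw) Ry(pitch) Rx(roll)).
In Python, from workcell import bot, grab_frame, calibration, job gives the robot as it stands.
- The arm moves only by the tool nudge_tcp, called after "Emit:" as name([rows], argument=value, ...), one row to a line, values as JSON. Schema: {"type":"object","properties":{"offsets":{"type":"array","items":{"type":"array","prefixItems":[{"type":"number"},{"type":"array","items":{"type":"number"},"minItems":3,"maxItems":3},{"type":"array","items":{"type":"number"},"minItems":3,"maxItems":3}],"minItems":3,"maxItems":3},"minItems":1,"maxItems":5},"squeeze":{"type":"number"},"only":{"type":"string"},"quiet":{"type":"boolean"},"lines":{"type":"string"}},"required":["offsets"],"additionalProperties":false}. offsets is a list of rows, 1 to 5 of them, each written [opening, [dx, dy, dz], [rx, ry, rz]]: the finger opening in m, then dx, dy, dz in a scale on which 1.0 is 0.3 m, then a rotation vector rx, ry, rz in parts of the range, where 1.0 means 2 pi rad; each row is the pose to reach, as a shift and turn from the pose commanded when the call began, along the tool's axes at that moment; what a row does not reach only later rows make up. A row lasts 1/8 s, in which the tool goes at most 0.0625 m and 0.188 rad, less where a joint would pass 70% of its speed; a pose out of reach is approached as far as the arm can. The fingers move at their own pace and stop on an object; squeeze is the grip in N (left out, the last holds). Time passes only in rows, so rows that do not move let the fingers close. The tool returns the time, the measured TCP pose, the force, the opening and the grip force at its end. only (a regular expression) keeps the lines of the reply that match it, lines (a string "A,B") keeps lines A to B, and quiet returns only ok. Input that does not fit is refused with a message, and nothing moves.
- bot.observe(): the state, without advancing time (a new reading comes with each control period).
- grab_frame(name): name is "side" or "top" or "wrist"; returns (picture, depth): 384x512x3 uint8, blue, green, red; 384x512 float32, m along the optical axis (not along the pixel's ray), 0 where there is no reading.
- calibration(name): a dict with "vfov" (degrees; the focal length in pixels is half the picture's height over the tangent of half this angle, whatever the lens; pixels are square), "cx", "cy" (the principal point, pixels), "eye" and "attitude" of the camera in the world. Camera axes: x right, y down, z forward; pixel columns grow to the right and rows downward; lengths in m; the calibration is good to about 2 mm. The wrist camera is an equidistant fisheye: a pixel r from the principal point sees the ray r / f radians off the axis. A picture is of the moment at which its call begins: read the wrist's pose just before it. calibration takes no time and is no camera call; for the wrist camera it gives the pose at the moment of the call.
- job.job_done(): hands the job in; it is judged then, once.
The state is a dict: "clock": time; "qpos": joint angles; "qd": joint speeds; "joint_efforts": joint torques, N m; "position": TCP position; "tool_rot": TCP orientation; "force": force on the tool from outside, world axes, zero at the start; "moment": the same for the moment, N m; "grip_width": finger opening in m; "finger_force": force on a finger pad.
Only numpy, scipy, OpenCV 4.12 (cv2) and the standard library are available. Lean on these libraries where they do the work, as an engineer would, in place of code of your own. Each camera call takes 0.05 s, during which the arm holds its last target. There are 200 camera calls.

### The job

Put together the counter-top keyring carousel: first take the wooden packing chock off the mouth of the hub and drop it in the green bin, then lift the spindle out of its carton insert, push its foot into the hub and turn it under light pressure until the brass key slips into the keyway, and keep pushing until the flange sits fully down on the hub. A spring in the hub pushes back, so finish while still gripping the spindle and pressing it fully home (a colleague then tightens the set screw). Leave the other things on the counter where they are.

Things in the scene. Friction and masses are not known exactly. Their poses are not given: they have to be found in the camera images.
- carousel_base: The carousel's base, fixed to the counter (sizes here and below in mm): blue disc, diameter 150, 14 thick, with the hub upright at its centre. The hub turns stiffly (0.5 N m) on the base; at the start its keyway points within 30 degrees either side of the base's +x axis (not reported: look, or feel for it). Origin: centre of the disc's underside; z up.
- hub_mouth (a point): Centre of the bore's mouth, level with the flat top of the hub, 64 above the counter; axes of the base. The hub: 12-sided aluminium collar, 60 across, 50 tall; vertical round bore of diameter 32.4; one keyway 9 wide, open at the top, reaching 22.5 from the axis, with a small red patch on the rim at its outer end.
- spring_plate (a joint): Sprung plate in the bore, in m: 0 at rest (its top 30 mm below the mouth), growing as it is pushed down, 0.010 when the spindle's flange sits on the hub. It pushes back with 3.6 N at 0 and 9.6 N at 0.010 (600 N/m); if let go, the spindle rises up to 10 mm again.
- spindle: Spindle, upright in the carton, 114 tall, 0.35 kg. Origin: centre of its foot; z up; +x towards the key. Steel shaft, diameter 30, from 0 to 40 above the foot (lowest 3 tapered to 26); brass key 6 wide, reaching 20 from the axis, from 12 to 38 (below it a plain pilot); flange, diameter 52, from 40 to 46 (its underside seats on the hub); white square post 24 x 24 from 46 to 110.
- spindle_grip (a point): Where to grip the spindle: on its axis, in the white post, 85 above the foot; axes of the spindle. Grip across the y faces: thin arms (radius 3) leave the post along +x and -x at height 98, ending 52 out at height 114. The red ball, and the red half of the post's top, are on the key's side (+x); the other ball is white.
- carton: Cardboard insert fixed on the counter, 66 x 66 x 34 tall, walls 9 thick, floor 9 thick, inside which the spindle stands loosely (inner width 48). Origin: centre of its underside.
- chock: Loose wooden packing chock lying across the hub's mouth: 70 long (x), 28 wide (y), 30 tall over its x from -35 to 11, 18 tall over the rest. Origin: on its underside, midway along its length; z up. Grip it across y, 12 to the -x side of the origin. 50 g.
- bin: Green open waste bin, fixed on the counter, 160 x 160 x 100 tall, walls 4. Origin: centre of its underside.
- bin_in (a point): Centre of the bin's inner floor, 4 above the counter.
- lotion: Bystander: yellow lotion bottle, diameter 48, 130 tall. Origin under its centre.
- mug: Bystander: blue mug, diameter 76, 85 tall. Origin under its centre.
- screwdriver: Bystander: screwdriver lying crosswise near the robot, about 200 long, 30 tall at most.
- lighthouse: Bystander: red souvenir lighthouse, diameter 52, 108 tall. Origin under its centre.
- postcards: Bystander: stack of postcards 105 x 148 x 28. Origin under its centre.
- tin: Bystander: round brass tin, diameter 60, 40 tall. Origin under its centre.

How it is judged:
On the way, in this order (a step that is already met when the one before it is completed fails the run):
1. the chock lies in the bin, let go (x of chock in the frame of bin_in between -0.076 and 0.076 m and y of chock in the frame of bin_in between -0.076 and 0.076 m and z of chock in the frame of bin_in below 0.07 m and contact force between the fingers and chock below 0.1 N), for 0.2 s.
2. the spindle's key has slipped into the keyway (foot more than 16 mm below the hub's mouth, on its axis) (z of spindle in the frame of hub_mouth below -0.016 m and horizontal distance between spindle and hub_mouth below 0.005 m), for 0.1 s.
At the end, for the whole second after the job is handed in: Through the last second the spindle, gripped (over 3 N), is upright (3.4 deg) and within 4 mm of the hub axis, flange within 2.5 mm of the hub top, sprung plate down over 7.5 mm, pressing the hub with over 5 N; the chock lies in the bin, let go (all of step 1 and z of spindle in the frame of hub_mouth below -0.0375 m and horizontal distance between spindle and hub_mouth below 0.004 m and angle between spindle's own z axis and vertical below 0.06 rad and value of joint spring_plate above 0.0075 m and contact force between spindle and carousel_base above 5 N and contact force between the fingers and spindle above 3 N); the arm keeps its last pose, push and grip.
It fails at once if one of the bystanders is shifted or knocked over (moved more than 30 mm) (distance of any of lotion, mug, screwdriver, lighthouse, postcards, tin from where it was at the start of the episode above 0.03 m).
It also fails if it takes over 67 s, if anything falls off the work surface, if the arm or the gripper's body presses on something with over 40 N, if the wrist force passes 120 N, or if a joint passes its speed limit or range.

## Working session

There is one attempt and no reset: what is moved stays moved. The work goes in short steps, Python scripts to look and compute and a tool call to move; the robot and the scene stay as the last step left them, time stands still between calls to the robot, and variables do not carry over. Pictures are saved under pics/ and viewed, at most 10 in all, crops included, and the job is handed in when it is done.

```bash
ls; mkdir -p pics
```

Run:
```python
from workcell import bot, grab_frame, calibration
import cv2,numpy as np
s=bot.observe();print(s)
for n in("top","side"):
    c=calibration(n);print(n,c)
    p,d=grab_frame(n);cv2.imwrite(f"pics/{n}0.png",p);np.savez(f"{n}0.npz",p=p,d=d)
print(calibration("wrist"))
```

```text
pics
{'clock': 0.0, 'qpos': array([ 1.12278649,  0.52202108, -0.03633833,  1.60000166,  0.02121421,
        1.02109891, -0.11280115]), 'qd': array([ 1.66504533e-03,  5.37827257e-05, -3.25527234e-04, -3.02523263e-05,
       -9.47522695e-04, -8.83498160e-04, -1.56566410e-03]), 'joint_efforts': array([ 8.44102124e-04, -9.27111769e+01,  1.98049463e+00, -3.69935167e+01,
        1.79585454e-02,  8.11566599e-03,  6.45135674e-05]), 'position': array([ 0.2303785 , -0.58058333,  0.1941235 ]), 'tool_rot': array([-3.14045255e+00,  8.83351925e-05,  3.77815552e-01]), 'force': array([-0.08123512,  0.65596502, -0.37363307]), 'moment': array([-0.05401466, -0.00200852,  0.02718134]), 'finger_force': 0.0, 'grip_width': 0.08568860913025605}
top {'vfov': 51.95728079512626, 'cx': 249.9021698766107, 'cy': 188.8919658018602, 'eye': array([ 0.4759247 , -0.0019649 ,  1.17013015]), 'attitude': array([-3.04041096,  0.00791042, -1.57079918])}
side {'vfov': 46.65504302776982, 'cx': 255.17796634025154, 'cy': 192.16512051212663, 'eye': array([0.50624125, 0.83413462, 0.70029105]), 'attitude': array([-2.20770782,  0.00929418, -3.03673873])}
{'vfov': 65.70646984690485, 'cx': 256.82560455081193, 'cy': 190.82753925538435, 'eye': array([ 0.29369179, -0.55374452,  0.3741302 ]), 'attitude': array([ 2.86234709e+00,  7.65171573e-04, -1.19334297e+00])}
```

View pics/top0.png

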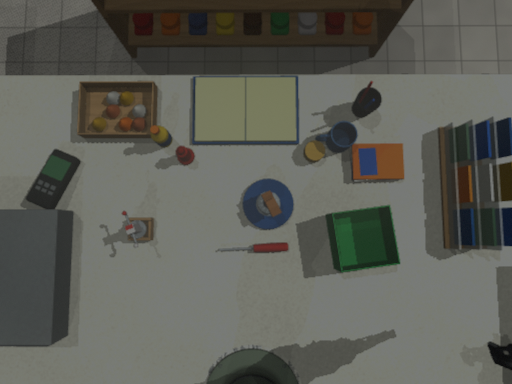

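View pics/side0.png

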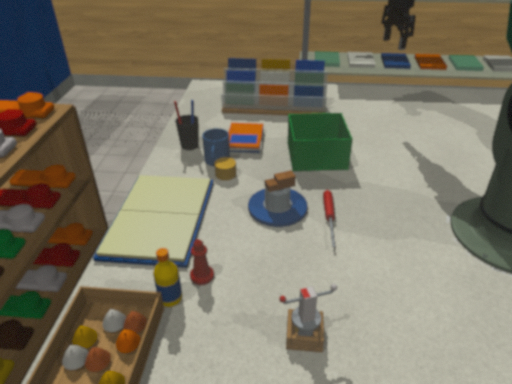

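The top view shows the base disc at (268,204) with the chock across it, the spindle in its carton at about (138,228), the bin at (363,238) and the screwdriver at (255,248). The side view shows the chock at (280,181), the spindle at (307,310) and the bin at (318,140).

Create h.py:
```python
import numpy as np,cv2
from scipy.spatial.transform import Rotation as R
from workcell import bot,grab_frame,calibration
def ray(c,u,v,fish=False):
    f=192/np.tan(np.radians(c['vfov'])/2); x=(u-c['cx'])/f; y=(v-c['cy'])/f
    if fish:
        r=np.hypot(x,y)+1e-12; d=np.array([x/r*np.sin(r),y/r*np.sin(r),np.cos(r)])
    else: d=np.array([x,y,1.])
    return c['eye'], R.from_euler('xyz',c['attitude']).as_matrix()@d
def plane(c,u,v,z,fish=False):
    e,d=ray(c,u,v,fish); return e+d*(z-e[2])/d[2]
def pts(c,d,fish=False):   # depth picture -> world points HxWx3
    v,u=np.mgrid[:384,:512]; f=192/np.tan(np.radians(c['vfov'])/2); x=(u-c['cx'])/f; y=(v-c['cy'])/f
    if fish:
        r=np.hypot(x,y)+1e-12; t=np.tan(r)/r; x,y=x*t,y*t
    P=np.stack([x*d,y*d,d],-1)
    W=P@R.from_euler('xyz',c['attitude']).as_matrix().T+c['eye']; W[d==0]=np.nan
    return W
def mid(a,b): # closest point of two rays
    (e,d),(g,h)=a,b; A=np.stack([d,-h],1); t=np.linalg.lstsq(A,g-e,rcond=None)[0]
    p,q=e+t[0]*d,g+t[1]*h; return (p+q)/2,np.linalg.norm(p-q)
```

Run:
```python
from h import *
T=np.load('top0.npz');S=np.load('side0.npz');ct=calibration('top');cs=calibration('side')
WT=pts(ct,T['d']);WS=pts(cs,S['d'])
print('counter z',np.nanmedian(WT[300:340,180:220,2]),np.nanmedian(WS[200:300,370:420,2]))
def comp(n,p,W,lo,hi,box):
    h=cv2.cvtColor(p,cv2.COLOR_BGR2HSV);m=cv2.inRange(h,lo,hi);k=np.zeros_like(m);x0,y0,x1,y1=box;k[y0:y1,x0:x1]=1;m*=k
    N,l,st,ce=cv2.connectedComponentsWithStats(m);
    for i in np.argsort(-st[1:,4])[:3]+1:
        if st[i,4]<6: continue
        q=W[l==i]; r=cv2.minAreaRect(np.argwhere(l==i)[:,::-1].astype(np.float32))
        print(n,ce[i].round(1),st[i,4],'pos',np.nanmedian(q,0).round(4),'z5-95',np.nanpercentile(q[:,2],[5,95]).round(3),'rect',np.round(r[1],1),round(r[2],1))
RED=((0,140,60),(8,255,255));BR=((5,70,40),(22,220,255));BL=((100,120,40),(125,255,255));GR=((50,100,20),(80,255,255))
for n,p,W,b in(('top',T['p'],WT,((105,195,160,250),(240,175,300,235),(320,200,400,275))),('side',S['p'],WS,((275,280,340,355),(240,165,315,230),(280,105,355,175)))):
    comp(n+' spindle red',p,W,*RED,b[0]);comp(n+' carton',p,W,*BR,b[0])
    comp(n+' chock',p,W,*BR,b[1]);comp(n+' disc',p,W,*BL,b[1]);comp(n+' bin',p,W,*GR,b[2])
c=[T['p'][190:250,95:175],T['p'][174:234,228:308],S['p'][280:355,265:365],S['p'][165:240,230:330]]
I=[cv2.resize(x,(400,300),interpolation=cv2.INTER_CUBIC) for x in c]
cv2.imwrite('pics/c1.png',np.vstack([np.hstack(I[:2]),np.hstack(I[2:])]))
```

```text
counter z 0.0007332073353715218 -5.6854396002781193e-05
top spindle red [128.5 226.7] 15 pos [0.4809 0.3288 0.1208] z5-95 [0.119 0.123] rect [2.2 5.6] 76.0
top carton [145.8 227.3] 180 pos [0.4842 0.2995 0.0334] z5-95 [0.009 0.038] rect [21. 23.] 90.0
top carton [130.  238.2] 11 pos [0.4499 0.3517 0.0333] z5-95 [0.031 0.039] rect [3.8 3.2] 18.4
top chock [270.9 203.2] 242 pos [ 0.5463 -0.051   0.0939] z5-95 [0.081 0.098] rect [24.4 10.1] 61.4
top disc [286.5 204.9] 173 pos [ 0.5458 -0.0993  0.0149] z5-95 [0.012 0.018] rect [28.7 10.8] 79.7
top disc [269.4 221.8] 44 pos [ 0.496  -0.0485  0.0149] z5-95 [0.011 0.018] rect [ 9. 10.] 90.0
top bin [360.6 242.3] 2420 pos [ 0.4377 -0.3143  0.0053] z5-95 [0.001 0.1  ] rect [58.5 59.7] 81.7
top bin [363.5 209.5] 67 pos [ 0.5314 -0.321   0.0561] z5-95 [0.003 0.103] rect [ 3.4 54.4] 85.2
top bin [354.7 215.9] 7 pos [ 0.5137 -0.301   0.0059] z5-95 [0.002 0.009] rect [2. 2.] 90.0
side spindle red [304.7 292.7] 36 pos [0.4809 0.3285 0.1196] z5-95 [0.117 0.121] rect [8. 4.] 63.4
side spindle red [282. 298.] 9 pos [0.5185 0.3447 0.1215] z5-95 [0.12  0.124] rect [2. 2.] 90.0
side carton [304.2 336.8] 823 pos [0.4775 0.3561 0.0283] z5-95 [0.006 0.035] rect [37.3 40. ] 4.4
side chock [280.6 180.4] 412 pos [ 0.5428 -0.0458  0.0832] z5-95 [0.069 0.095] rect [15.8 30.8] 76.0
side disc [259.2 207.6] 375 pos [ 0.5945 -0.0216  0.0136] z5-95 [0.012 0.015] rect [32.6 17.8] 72.8
side disc [298.1 202.9] 233 pos [ 0.4977 -0.0526  0.0139] z5-95 [0.012 0.016] rect [24.  13.4] 45.0
side bin [317.7 141.5] 2984 pos [ 0.4507 -0.2344  0.0585] z5-95 [0.014 0.098] rect [56.  60.4] 88.0
side bin [344.7 131.1] 11 pos [ 0.3744 -0.3145  0.0823] z5-95 [0.055 0.093] rect [3.  6.4] 53.1
side bin [343.2 124.2] 8 pos [ 0.3781 -0.3406  0.0879] z5-95 [0.078 0.094] rect [4. 2.] 90.0
```

View pics/c1.png

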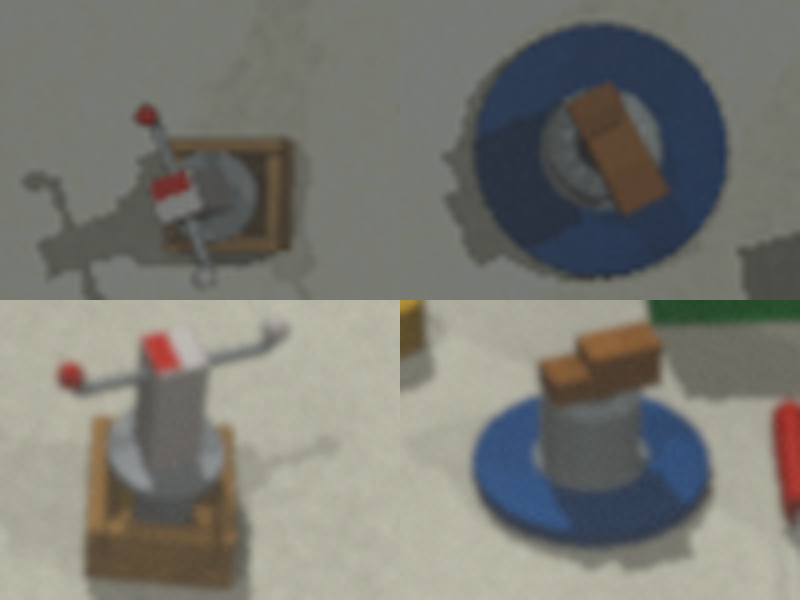

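The crops show the chock's low part pointing up and left (+x,+y), with the high part at the lower right. The spindle's red ball is up and left. The stereo and depth heights match the text (chock top 0.094, post top 0.12). Next I fit the poses in world coordinates.

Add to h.py:
```python
def circ(q): # algebraic circle fit with trimming
    for _ in range(4):
        s=np.linalg.lstsq(np.c_[2*q,np.ones(len(q))],(q**2).sum(1),rcond=None)[0]; r=np.sqrt(s[2]+s[0]**2+s[1]**2)
        e=abs(np.hypot(*(q-s[:2]).T)-r); q=q[e<max(.0015,np.percentile(e,80))]
    return s[:2].round(4),round(r,4)
def rect(q):
    c,s,a=cv2.minAreaRect(q.astype(np.float32)*1000); return np.round(c,1),np.round(s,1),round(a,1)
```

Run:
```python
from h import *
T=np.load('top0.npz');S=np.load('side0.npz');ct=calibration('top');cs=calibration('side')
WT=pts(ct,T['d']).reshape(-1,3);WS=pts(cs,S['d']).reshape(-1,3)
hsvT=cv2.cvtColor(T['p'],cv2.COLOR_BGR2HSV).reshape(-1,3);hsvS=cv2.cvtColor(S['p'],cv2.COLOR_BGR2HSV).reshape(-1,3)
hub=np.array([.545,-.05]);sp=np.array([.481,.33])
for n,W,H in(('top',WT,hsvT),('side',WS,hsvS)):
    dh=np.hypot(*(W[:,:2]-hub).T);ds=np.hypot(*(W[:,:2]-sp).T);z=W[:,2]
    hi=W[(dh<.07)&(z>.089)&(z<.1)];lo=W[(dh<.07)&(z>.077)&(z<.086)];al=W[(dh<.07)&(z>.072)]
    print(n,'hi',len(hi),hi.mean(0).round(4),rect(hi[:,:2]),'lo',lo.mean(0).round(4),'all',rect(al[:,:2]))
    b=(H[:,0]>100)&(H[:,0]<125)&(H[:,1]>120)&(abs(z-.014)<.004)&(dh<.1)
    q=W[b][:,:2];hu=cv2.convexHull((q*1000).astype(np.float32))[:,0]/1000;print(' disc',circ(hu.astype(float)))
    t=W[(ds<.03)&(z>.114)&(z<.125)];print(' posttop',len(t),t.mean(0).round(4),rect(t[:,:2]))
    f=W[(ds<.05)&(abs(z-.055)<.0035)];hu=cv2.convexHull((f[:,:2]*1000).astype(np.float32))[:,0]/1000.;print(' flange',len(f),np.median(f[:,2]).round(4),circ(hu.astype(float)))
    c=W[(ds<.07)&(abs(z-.034)<.003)];print(' carton rim',rect(c[:,:2]))
    g=W[(abs(z-.1)<.006)&(H[:,0]>50)&(H[:,0]<80)&(H[:,1]>90)];print(' bin rim',len(g),rect(g[:,:2]))
    a=W[(ds<.08)&(z>.1)];print(' arms far pts',a[ds[(ds<.08)&(z>.1)]>.035].round(3)[:14].tolist())
```

```bash
sed -i 's/^/&/' h.py; python3 -c "
from h import *
s=bot.observe();print(R.from_euler('xyz',s['tool_rot']).as_matrix().round(3))"
```

```text
top hi 174 [ 0.5371 -0.0556  0.0949] (array([537.1, -55.7]), array([45.3, 27.2]), 26.7) lo [ 0.5658 -0.04    0.0826] all (array([547.8, -50. ]), array([69.4, 27.8]), 26.5)
 disc (array([ 0.5475, -0.066 ]), np.float64(0.0509))
 posttop 84 [0.4773 0.327  0.1198] (array([477.1, 327.6]), array([23.5, 23.8]), 20.9)
 flange 119 0.0554 (array([0.4777, 0.3278]), np.float64(0.0253))
 carton rim (array([478.6, 326.2]), array([65.7, 63.1]), 89.9)
 bin rim 285 (array([ 451.5, -303.3]), array([157.3, 159.7]), 8.0)
 arms far pts [[0.523, 0.347, 0.123], [0.523, 0.343, 0.126], [0.523, 0.342, 0.121], [0.524, 0.34, 0.118], [0.521, 0.347, 0.124], [0.521, 0.345, 0.121], [0.521, 0.341, 0.123], [0.521, 0.339, 0.122], [0.518, 0.347, 0.121], [0.518, 0.344, 0.125], [0.518, 0.341, 0.125], [0.518, 0.339, 0.122], [0.516, 0.348, 0.119], [0.515, 0.344, 0.123]]
side hi 160 [ 0.5344 -0.0544  0.0931] (array([534.6, -56. ]), array([46.2, 32.3]), 27.4) lo [ 0.5518 -0.0414  0.0814] all (array([545.2, -50.6]), array([71.1, 34.2]), 25.8)
 disc (array([ 0.5497, -0.0424]), np.float64(0.0702))
 posttop 178 [0.4752 0.3287 0.1186] (array([475.1, 327.2]), array([23.6, 26.4]), 23.8)
 flange 335 0.0547 (array([0.4747, 0.3271]), np.float64(0.0257))
 carton rim (array([475.5, 326.3]), array([65.4, 66.7]), 0.9)
 bin rim 288 (array([  49.3, -924.9]), array([1703.9,  216.9]), 57.1)
 arms far pts [[0.435, 0.304, 0.119], [0.434, 0.307, 0.123], [0.432, 0.307, 0.122], [0.43, 0.307, 0.122], [0.437, 0.307, 0.12], [0.434, 0.31, 0.123], [0.432, 0.309, 0.122], [0.431, 0.312, 0.125], [0.429, 0.308, 0.121], [0.437, 0.311, 0.121], [0.436, 0.311, 0.121], [0.434, 0.312, 0.123], [0.432, 0.311, 0.122], [0.431, 0.312, 0.123]]
[[ 0.929  0.369 -0.   ]
 [ 0.369 -0.929  0.001]
 [-0.    -0.001 -1.   ]]
```

The rows are not in the units I measure in: shifts go in shares of 0.3 m and turns go in shares of 2 pi rad. I convert before sending: 0.239 m / 0.3 = 0.7967, 0.191 m / 0.3 = 0.6367.

Emit:
nudge_tcp([
  [0.085,[0.16,-0.125,0],[0,0,0]],
  [0.085,[0.32,-0.25,0],[0,0,0]],
  [0.085,[0.4767,-0.375,0],[0,0,0]],
  [0.085,[0.6367,-0.5,0],[0,0,0]],
  [0.085,[0.7967,-0.625,0],[0,0,0]],
], squeeze=30)

```text
clock: 0.72
position: [0.3841, -0.3167, 0.1947]
tool_rot: [-3.142, 0.0, 0.378]
force: [1.1, -0.7, 0.1]
grip_width: 0.085
finger_force: 0.0
```

Emit:
nudge_tcp([
  [0.085,[0.16,-0.125,0],[0,0,-0.0032]],
  [0.085,[0.32,-0.25,0],[0,0,-0.0064]],
  [0.085,[0.4767,-0.375,0],[0,0,-0.0095]],
  [0.085,[0.6367,-0.5,0],[0,0,-0.0135]],
  [0.085,[0.7967,-0.625,0],[0,0,-0.0135]],
])

```text
clock: 1.35
position: [0.5371, -0.0543, 0.1946]
tool_rot: [3.142, 0.0, 0.463]
force: [1.6, -1.3, 0.7]
grip_width: 0.085
finger_force: 0.0
```

Emit:
nudge_tcp([
  [0.085,[0,0,0],[0,0,0]],
  [0.085,[0,0,0],[0,0,0]],
])

```text
clock: 1.6
position: [0.5361, -0.0563, 0.1943]
tool_rot: [-3.141, 0.001, 0.463]
force: [-0.5, -0.3, 0.1]
grip_width: 0.0848
finger_force: 0.0
```

Add to h.py:
```python
def go(x,y,z,yaw):  # needed tool-axes shift
    s=bot.observe();M=R.from_euler('xyz',s['tool_rot']).as_matrix()
    G=R.from_euler('xyz',[np.pi,0,yaw]).as_matrix()
    print('at',s['position'].round(4),np.degrees(s['tool_rot']).round(2),'shift',(M.T@(np.array([x,y,z])-s['position'])).round(4),'rot',R.from_matrix(M.T@G).as_rotvec().round(3),'clock',s['clock'])
```

```bash
python3 -c "
from h import *
go(.536,-.0557,.068,np.radians(26.5))
p,d=grab_frame('wrist');cv2.imwrite('pics/w1.png',p)"
```

```text
at [ 0.5361 -0.0563  0.1943] [-1.7999e+02  6.0000e-02  2.6520e+01] shift [ 0.0003 -0.0006  0.1263] rot [-0.     0.001  0.   ] clock 1.6
```

View pics/w1.png

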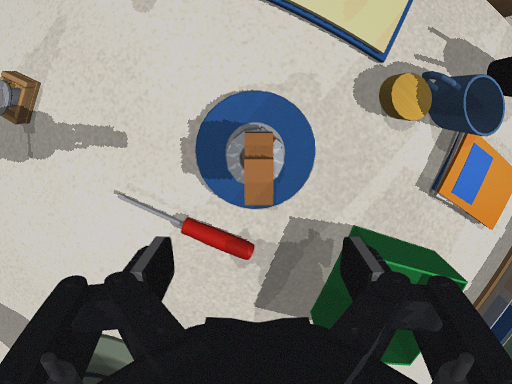

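The wrist view shows the chock at (259,168), square to the tool and centred between the fingers at columns 160 and 355. I'll descend and grip it.

To row units: 0.125 m / 0.3 = 0.4167, 0.124 m / 0.3 = 0.4133.

Emit:
nudge_tcp([
  [0.085,[0,0,0.15],[0,0,0]],
  [0.085,[0,-0.0017,0.3],[0,0,0]],
  [0.085,[0,-0.0017,0.3933],[0,0,0]],
  [0.085,[0,-0.0017,0.4133],[0,0,0]],
  [0.05,[0,-0.0017,0.4167],[0,0,0]],
], squeeze=30)

```text
clock: 2.28
position: [0.5365, -0.0563, 0.0703]
tool_rot: [3.141, -0.0, 0.462]
force: [0.2, 0.8, 0.3]
grip_width: 0.0698
finger_force: 0.0
```

Emit:
nudge_tcp([
  [0.0,[0,0,0],[0,0,0]],
  [0.0,[0,0,0],[0,0,0]],
  [0.0,[0,0,0],[0,0,0]],
  [0.0,[0,0,0],[0,0,0]],
], squeeze=30)

```text
clock: 2.78
position: [0.5364, -0.0556, 0.0699]
tool_rot: [3.141, -0.0, 0.463]
force: [-0.5, -0.2, -0.0]
grip_width: 0.0005
finger_force: 0.0
```

The fingers closed on nothing, so I'll look.

Run:
```python
from h import *
p,d=grab_frame('side');t,dt=grab_frame('top');w,dw=grab_frame('wrist')
a=cv2.resize(p[130:240,220:367],(400,300));b=cv2.resize(t[150:255,215:355],(400,300));c=cv2.resize(w,(400,300))
cv2.imwrite('pics/c2.png',np.vstack([np.hstack([a,b]),np.hstack([c,c*0])]))
```

```text
(no output)
```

View pics/c2.png

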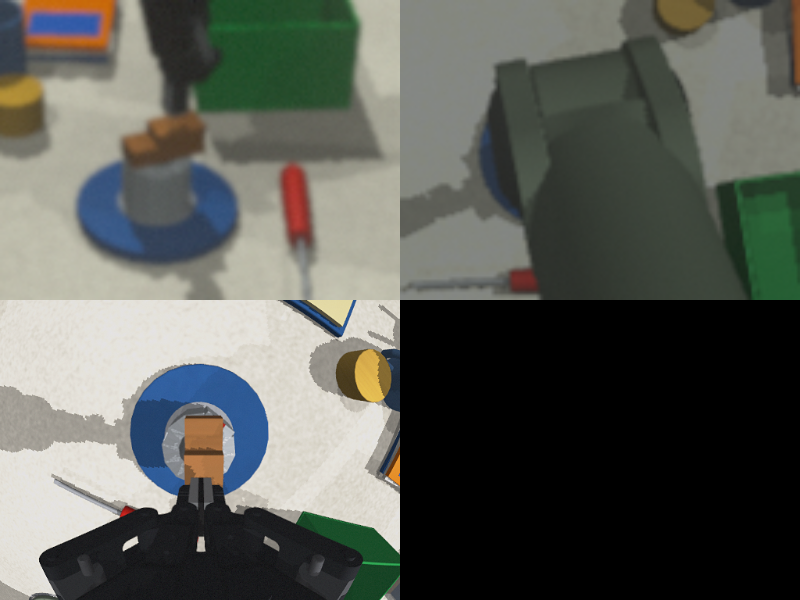

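The chock is still in place, and the closed fingertips seem to sit at its -x end, behind or above it. I'll measure where the fingertips really are relative to the chock.

Run:
```python
from h import *
print(calibration('wrist')['eye'],bot.observe()['position'])
for n in('side','wrist'):
    c=calibration(n);p,d=grab_frame(n);W=pts(c,d,n=='wrist');H=cv2.cvtColor(p,cv2.COLOR_BGR2HSV)
    dk=(p.max(-1)<70)&(np.hypot(W[...,0]-.536,W[...,1]+.056)<.09)
    q=W[dk&(W[...,2]>.05)&(W[...,2]<.2)];o=q[np.argsort(q[:,2])][:400:25]
    print(n,len(q),'\n',o.round(3).tolist())
    br=(H[...,0]>4)&(H[...,0]<22)&(H[...,1]>90)&(np.hypot(W[...,0]-.545,W[...,1]+.05)<.06)&(W[...,2]>.06)
    b=W[br];print(' chock',len(b),rect(b[:,:2]),np.percentile(b[:,2],[2,50,98]).round(4))
    if n=='wrist':
        for s in [(.536,-.0556,.07),(.536,-.0556,.094)]:
            v=R.from_euler('xyz',c['attitude']).as_matrix().T@(np.array(s)-c['eye']);f=192/np.tan(np.radians(c['vfov'])/2);th=np.arctan2(np.hypot(*v[:2]),v[2]);print('proj',c['cx']+f*th*v[0]/np.hypot(*v[:2]),c['cy']+f*th*v[1]/np.hypot(*v[:2]))
        print('dark depth near tip',d[235:260:4,250:270:6].round(3).tolist())
```

```text
[ 0.59710457 -0.02316046  0.24967064] [ 0.53629675 -0.05558862  0.06973384]
side 450 
 [[0.531, -0.043, 0.115], [0.538, -0.045, 0.127], [0.534, -0.04, 0.136], [0.544, -0.042, 0.153], [0.531, -0.024, 0.157], [0.541, -0.042, 0.162], [0.527, -0.012, 0.168], [0.527, -0.01, 0.172], [0.53, -0.038, 0.175], [0.503, -0.015, 0.178], [0.544, -0.031, 0.181], [0.528, -0.031, 0.185], [0.535, -0.031, 0.187], [0.52, 0.002, 0.19], [0.564, -0.093, 0.192], [0.523, 0.001, 0.194]]
 chock 370 (array([549.6, -60.2]), array([72. , 59.7]), 17.6) [0.0701 0.084  0.3066]
wrist 29193 
 [[0.539, -0.032, 0.05], [0.572, -0.028, 0.066], [0.578, -0.04, 0.076], [0.546, -0.051, 0.113], [0.536, -0.042, 0.115], [0.546, -0.062, 0.116], [0.536, -0.041, 0.117], [0.537, -0.043, 0.118], [0.537, -0.044, 0.119], [0.536, -0.041, 0.12], [0.534, -0.039, 0.12], [0.535, -0.04, 0.121], [0.537, -0.042, 0.122], [0.537, -0.042, 0.123], [0.536, -0.042, 0.123], [0.545, -0.059, 0.124]]
 chock 4080 (array([551.1, -37.7]), array([48.4, 49.3]), 23.4) [0.0715 0.0837 0.0959]
proj 259.5522038230964 217.0691139389843
proj 259.9150309138495 232.1266385871936
dark depth near tip [[0.14000000059604645, 0.14000000059604645, 0.14000000059604645, 0.14000000059604645], [0.13600000739097595, 0.13600000739097595, 0.13600000739097595, 0.13699999451637268], [0.13199999928474426, 0.13099999725818634, 0.13199999928474426, 0.13099999725818634], [0.12800000607967377, 0.12700000405311584, 0.12800000607967377, 0.1289999932050705], [0.12200000137090683, 0.12399999797344208, 0.12300000339746475, 0.12300000339746475], [0.11900000274181366, 0.12099999934434891, 0.11999999731779099, 0.12099999934434891], [0.11800000071525574, 0.11699999868869781, 0.11699999868869781, 0.11599999666213989]]
```

Both cameras put the shut fingertips at z≈0.113, while the reported TCP is 0.070. The real tips are therefore about 43 mm higher than reported, and the horizontal position agrees. I'll open and go down by the measured gap, watching the force.

To row units: 0.03 m / 0.3 = 0.1, 0.015 m / 0.3 = 0.05.

Emit:
nudge_tcp([
  [0.085,[0,0,0],[0,0,0]],
  [0.085,[0,0,0],[0,0,0]],
  [0.085,[0,0,0],[0,0,0]],
  [0.085,[0,0,0.05],[0,0,0]],
  [0.085,[0,0,0.1],[0,0,0]],
], squeeze=30)

```text
clock: 3.65
position: [0.536, -0.0556, 0.0384]
tool_rot: [-3.141, 0.0, 0.463]
force: [0.0, 0.2, 0.2]
grip_width: 0.0852
finger_force: 0.0
```

Emit:
nudge_tcp([
  [0.085,[0,0,0.0233],[0,0,0]],
  [0.085,[0,0,0.0433],[0,0,0]],
  [0.085,[0,0,0.0467],[0,0,0]],
])

```text
clock: 4.03
position: [0.5362, -0.0556, 0.0253]
tool_rot: [-3.141, 0.0, 0.463]
force: [0.6, -0.5, 0.5]
grip_width: 0.0846
finger_force: 0.0
```

Emit:
nudge_tcp([
  [0.0,[0,0,0],[0,0,0]],
  [0.0,[0,0,0],[0,0,0]],
  [0.0,[0,0,0],[0,0,0]],
  [0.0,[0,0,0],[0,0,0]],
], squeeze=30)

```text
clock: 4.53
position: [0.5377, -0.0556, 0.0271]
tool_rot: [3.14, -0.003, 0.463]
force: [-1.8, 0.8, 23.1]
grip_width: 0.0277
finger_force: 42.1
```

It's gripped, at 27.7 mm wide. I'll lift it and carry it to the bin.

To row units: -0.1 m / 0.3 = -0.3333, -0.07 m / 0.3 = -0.2333.

Emit:
nudge_tcp([
  [0.0,[0,0,-0.1],[0,0,0]],
  [0.0,[0,0,-0.2333],[0,0,0]],
  [0.0,[0,0,-0.3333],[0,0,0]],
  [0.0,[0,0,-0.3333],[0,0,0]],
], squeeze=30)

```text
clock: 5.03
position: [0.5375, -0.0558, 0.1279]
tool_rot: [3.14, -0.003, 0.462]
force: [0.5, 0.1, -0.7]
grip_width: 0.0277
finger_force: 30.1
```

Emit:
nudge_tcp([
  [0.0,[-0.1233,0.1233,0],[0,0,0]],
  [0.0,[-0.25,0.2467,0],[0,0,0]],
  [0.0,[-0.3733,0.3667,0],[0,0,0]],
  [0.0,[-0.4967,0.49,0],[0,0,0]],
  [0.0,[-0.62,0.6133,0],[0,0,0]],
])

```text
clock: 5.65
position: [0.451, -0.3047, 0.125]
tool_rot: [-3.141, 0.0, 0.463]
force: [0.9, -0.2, -1.0]
grip_width: 0.0271
finger_force: 30.1
```

Emit:
nudge_tcp([
  [0.0,[0,0,0],[0,0,0]],
  [0.0,[0,0,0.1333],[0,0,0]],
  [0.0,[0,0,0.2667],[0,0,0]],
  [0.0,[0,0,0.3],[0,0,0]],
  [0.0,[0,0,0.3],[0,0,0]],
])

```text
clock: 6.28
position: [0.4521, -0.3027, 0.0357]
tool_rot: [-3.141, 0.0, 0.463]
force: [0.6, 0.0, -1.0]
grip_width: 0.0276
finger_force: 30.1
```

To row units: -0.16 m / 0.3 = -0.5333, -0.11 m / 0.3 = -0.3667.

Emit:
nudge_tcp([
  [0.085,[0,0,0],[0,0,0]],
  [0.085,[0,0,0],[0,0,0]],
  [0.085,[0,0,-0.1667],[0,0,0]],
  [0.085,[0,0,-0.3667],[0,0,0]],
  [0.085,[0,0,-0.5333],[0,0,0]],
], squeeze=30)

```text
clock: 6.9
position: [0.4521, -0.3034, 0.1988]
tool_rot: [3.14, -0.001, 0.463]
force: [0.6, -0.3, -0.4]
grip_width: 0.0851
finger_force: 0.0
```

Emit:
nudge_tcp([
  [0.085,[0.1233,-0.1233,0],[0,0,0]],
  [0.085,[0.25,-0.2467,0],[0,0,0]],
  [0.085,[0.3733,-0.3667,0],[0,0,0]],
  [0.085,[0.4967,-0.49,0],[0,0,0]],
  [0.085,[0.4967,-0.49,0],[0,0,0]],
])

```text
clock: 7.52
position: [0.5208, -0.1013, 0.1965]
tool_rot: [-3.141, -0.002, 0.468]
force: [-0.2, -0.7, -0.3]
grip_width: 0.085
finger_force: 0.0
```

Run:
```python
from h import *
c=calibration('wrist');p,d=grab_frame('wrist');t,dt=grab_frame('top');np.savez('w2.npz',p=p,d=d,eye=c['eye'],att=c['attitude']);go(.549,-.0505,.194,.463)
f=192/np.tan(np.radians(c['vfov'])/2)
v=R.from_euler('xyz',c['attitude']).as_matrix().T@(np.array([.548,-.05,.064])-c['eye']);th=np.arctan2(np.hypot(*v[:2]),v[2]);u,w=c['cx']+f*th*v[0]/np.hypot(*v[:2]),c['cy']+f*th*v[1]/np.hypot(*v[:2]);print(u,w)
u,w=int(u),int(w);y0=max(w-50,0);x0=u-50
a=cv2.resize(p[y0:y0+100,x0:x0+100],(500,500),interpolation=cv2.INTER_CUBIC)
b=cv2.resize(t[205:270,325:400],(300,260));e=np.zeros((500,300,3),np.uint8);e[:260]=b;e[260:485]=cv2.resize(p,(300,225))
cv2.imwrite('pics/c3.png',np.hstack([a,e]));print(x0,y0)
W=pts(c,d,True);H=cv2.cvtColor(p,cv2.COLOR_BGR2HSV);rr=np.hypot(W[...,0]-.548,W[...,1]+.05)
m=((H[...,0]<8)|(H[...,0]>172))&(H[...,1]>110)&(rr<.035)&(W[...,2]>.04)
print('red',m.sum(),np.nanmean(W[m],0),np.argwhere(m).mean(0))
q=W[(abs(W[...,2]-.064)<.003)&(rr<.04)];print('hubtop',len(q),np.median(q[:,2]));hu=cv2.convexHull((q[:,:2]*1000).astype(np.float32))[:,0]/1000.;print(circ(hu.astype(float)))
b=(H[...,0]>100)&(H[...,0]<125)&(H[...,1]>120)&(abs(W[...,2]-.014)<.005)&(rr<.1);hu=cv2.convexHull((W[b][:,:2]*1000).astype(np.float32))[:,0]/1000.;print('disc',circ(hu.astype(float)))
g=W[(rr<.018)];print('bore',np.percentile(g[:,2],[5,50]))
```

```text
at [ 0.5197 -0.1053  0.1962] [ 1.7996e+02 -2.0000e-02  2.6560e+01] shift [ 0.0507 -0.036   0.0022] rot [ 0.001 -0.     0.   ] clock 7.625
226.76283988043008 128.75334131823857
176 78
red 55 [ 0.5740905  -0.0506309   0.06545978] [106.8        238.23636364]
hubtop 1807 0.06481283340123961
(array([ 0.5484, -0.0453]), np.float64(0.0304))
disc (array([ 0.5485, -0.0455]), np.float64(0.0736))
bore [0.0153297  0.03512263]
```

View pics/c3.png

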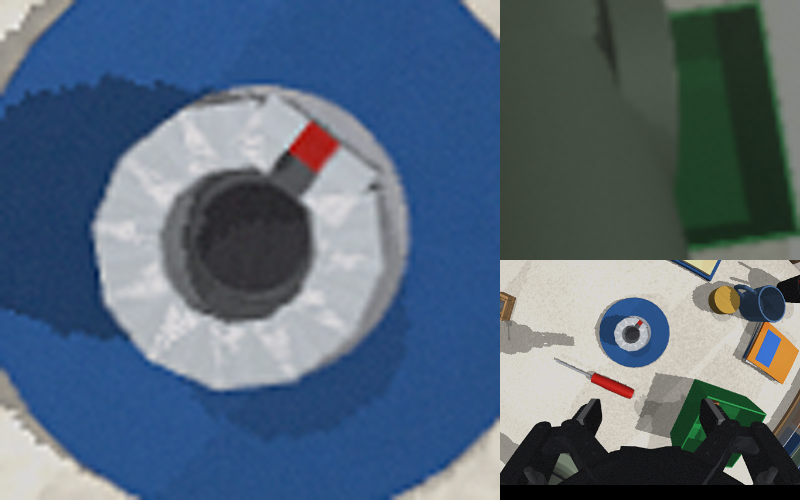

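The crop shows the open bore, centred near (252,245) in the crop, and the keyway with its red patch at (315,147), pointing towards world +x and slightly to the right. The arm was still settling when I took it, so I'll measure again at rest from two wrist places and check that the chock is in the bin.

Add to h.py:
```python
def hub(c0=(.5484,-.0454)):
    c=calibration('wrist');p,d=grab_frame('wrist');W=pts(c,d,True);H=cv2.cvtColor(p,cv2.COLOR_BGR2HSV);rr=np.hypot(W[...,0]-c0[0],W[...,1]-c0[1])
    m=((H[...,0]<8)|(H[...,0]>172))&(H[...,1]>110)&(rr<.035)&(W[...,2]>.04)
    v,u=np.argwhere(m).mean(0);r=plane(c,u,v,.064,True)
    t=((abs(W[...,2]-.064)<.004)&(rr<.04)).astype(np.uint8)
    k,_=cv2.findContours(t,cv2.RETR_CCOMP,cv2.CHAIN_APPROX_NONE);k=sorted(k,key=len)
    F=lambda q:circ(np.array([plane(c,a[0][0],a[0][1],.064,True)[:2] for a in q]))
    o=F(k[-1]); hs=[F(x) for x in k[:-1] if len(x)>40]
    b=(H[...,0]>100)&(H[...,0]<125)&(H[...,1]>120)&(abs(W[...,2]-.014)<.006)&(rr<.1);hu=cv2.convexHull(np.argwhere(b)[:,::-1].astype(np.int32))
    D=circ(np.array([plane(c,a[0][0],a[0][1],.014,True)[:2] for a in hu]))
    print('hub outer',o,'holes',hs,'disc',D,'red',r[:2].round(4),np.nanmean(W[m][:,2]).round(4),'ang',np.degrees(np.arctan2(*(r[:2]-o[0])[::-1])).round(1))
    return (u,v),c
```

Run:
```python
from h import *
hub()
t,d=grab_frame('top');c=calibration('top');W=pts(c,d);H=cv2.cvtColor(t,cv2.COLOR_BGR2HSV)
b=(H[...,0]>4)&(H[...,0]<22)&(H[...,1]>70)&(abs(W[...,0]-.4515)<.08)&(abs(W[...,1]+.303)<.08);print('chock in bin?',b.sum(),W[b].mean(0) if b.any() else '')
```

```text
hub outer (array([ 0.5484, -0.0454]), np.float64(0.0301)) holes [(array([ 0.5489, -0.0459]), np.float64(0.0167))] disc (array([ 0.5485, -0.0455]), np.float64(0.0736)) red [ 0.574  -0.0507] 0.0654 ang -11.6
chock in bin? 0 
```

Emit:
nudge_tcp([
  [0.085,[0.1,-0.0833,0],[0,0,0]],
  [0.085,[0.1667,-0.1333,-0.0333],[0,0,0]],
  [0.085,[0.1667,-0.1333,-0.0667],[0,0,0]],
  [0.085,[0.1667,-0.1333,-0.0667],[0,0,0]],
  [0.085,[0.1667,-0.1333,-0.0667],[0,0,0]],
])

```text
clock: 8.35
position: [0.5462, -0.0485, 0.2155]
tool_rot: [3.141, 0.0, 0.461]
force: [-0.7, -0.3, 0.1]
grip_width: 0.085
finger_force: 0.0
```

Run:
```python
from h import *
hub();hub();go(.476,.327,.2,0)
```

```text
hub outer (array([ 0.5484, -0.0451]), np.float64(0.0299)) holes [(array([ 0.5491, -0.0448]), np.float64(0.0166))] disc (array([ 0.5486, -0.0453]), np.float64(0.0736)) red [ 0.5705 -0.054 ] 0.071 ang -22.0
hub outer (array([ 0.5485, -0.0451]), np.float64(0.0299)) holes [(array([ 0.549 , -0.0449]), np.float64(0.0167))] disc (array([ 0.5486, -0.0453]), np.float64(0.0736)) red [ 0.5699 -0.0524] 0.0707 ang -18.8
at [ 0.5462 -0.048   0.2154] [-1.800e+02  3.000e-02  2.644e+01] shift [ 0.1041 -0.367   0.0154] rot [0.    0.    0.462] clock 8.45
```

The hub axis agrees across the views at (0.5486,-0.0453), top at 0.0648, and the keyway is at about -11.6°. The second red reading is contaminated (z 0.071). Next I go over the spindle and measure it with the wrist camera.

To row units: -0.262 m / 0.3 = -0.8733, 0.03 m / 0.3 = 0.1, 0.077 rad / 6.2832 = 0.0123.

Emit:
nudge_tcp([
  [0.085,[0.05,-0.1733,0],[0,0,0]],
  [0.085,[0.1,-0.35,0],[0,0,0.0032]],
  [0.085,[0.15,-0.5233,0],[0,0,0.0064]],
  [0.085,[0.2,-0.7,0],[0,0,0.0095]],
  [0.085,[0.25,-0.8733,0],[0,0,0.0123]],
], squeeze=30)

```text
clock: 9.07
position: [0.4962, 0.222, 0.2156]
tool_rot: [3.141, 0.0, 0.385]
force: [1.3, -0.1, -0.2]
grip_width: 0.085
finger_force: 0.0
```

Emit:
nudge_tcp([
  [0.085,[0.0733,-0.1667,0],[0,0,0]],
  [0.085,[0.1233,-0.34,0],[0,0,0]],
  [0.085,[0.1233,-0.34,0],[0,0,0]],
  [0.085,[0.1233,-0.34,0],[0,0,0]],
])

```text
clock: 9.57
position: [0.4927, 0.3284, 0.2152]
tool_rot: [3.141, 0.001, 0.385]
force: [-0.7, -0.7, -0.6]
grip_width: 0.0846
finger_force: 0.0
```

Create sp.py:
```python
from h import *
c=calibration('wrist');p,d=grab_frame('wrist');W=pts(c,d,True);H=cv2.cvtColor(p,cv2.COLOR_BGR2HSV);ds=np.hypot(W[...,0]-.4765,W[...,1]-.327)
cv2.imwrite('pics/w3.png',p)
t=W[(ds<.025)&(W[...,2]>.112)&(W[...,2]<.13)];print('post',len(t),np.median(t,0),rect(t[:,:2]))
f=(ds<.04)&(abs(W[...,2]-.055)<.004);q=cv2.convexHull(np.argwhere(f)[:,::-1].astype(np.int32));print('flange',f.sum(),np.median(W[f][:,2]),circ(np.array([plane(c,a[0][0],a[0][1],.055,True)[:2] for a in q])))
m=((H[...,0]<8)|(H[...,0]>172))&(H[...,1]>120)&(ds<.07)&(W[...,2]>.09)
N,l,st,ce=cv2.connectedComponentsWithStats(m.astype(np.uint8))
for i in range(1,N):
    if st[i,4]>8: print('red',ce[i],st[i,4],W[l==i].mean(0).round(4))
a=W[(ds>.016)&(ds<.058)&(W[...,2]>.09)&(W[...,2]<.128)];a=a-a.mean(0);_,_,v=np.linalg.svd(a[:,:2]);print('arm dir',len(a),np.degrees(np.arctan2(v[0,1],v[0,0])))
b=(ds<.06)&(abs(W[...,2]-.034)<.003);print('carton',rect(W[b][:,:2]))
# pure-ray height of the post top: two views
u,v2=np.argwhere((ds<.025)&(W[...,2]>.112)&(W[...,2]<.13)).mean(0)[::-1]
ct=calibration('top');tp,td=grab_frame('top');WT=pts(ct,td);k=(np.hypot(WT[...,0]-.4765,WT[...,1]-.327)<.025)&(WT[...,2]>.112)&(WT[...,2]<.13)
if k.sum()>40:
    y,x=np.argwhere(k).mean(0);print('stereo',mid(ray(c,u,v2,True),ray(ct,x,y)))
go(.4765,.327,.2,np.radians(22))
```

```bash
python3 sp.py
```

```text
post 618 [0.47558412 0.32723646 0.11985813] (array([472.4, 326.1]), array([40.7, 23.7]), 22.2)
flange 712 0.05571809078420026 (array([0.4746, 0.3271]), np.float64(0.0258))
red [253.51724138 151.32758621] 116 [0.5172 0.3435 0.1217]
red [253.56521739 192.73913043] 230 [0.4798 0.3284 0.1204]
arm dir 494 -158.44843428615434
carton (array([474.3, 326.4]), array([66.2, 65.4]), 89.9)
stereo (array([0.47691974, 0.32668579, 0.1210098 ]), np.float64(0.0025329494267373274))
at [0.4932 0.3278 0.2156] [1.7996e+02 1.0000e-02 2.2000e+01] shift [-0.0157 -0.0055  0.0156] rot [0.001 0.    0.   ] clock 9.675
```

View pics/w3.png

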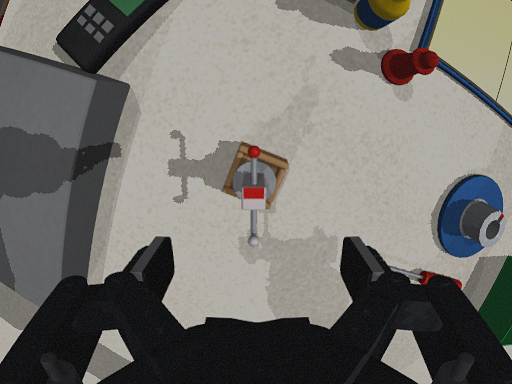

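The post top is at (254,195), the red ball at (253,151) and the white ball at (254,241). The arms are aligned with the tool's x axis and the spindle is centred between the fingers. All heights match, so I'll descend and grip.

Emit:
nudge_tcp([
  [0.085,[-0.0567,-0.02,0.0667],[0,0,0]],
  [0.085,[-0.0567,-0.02,0.2333],[0,0,0]],
  [0.085,[-0.0567,-0.02,0.4],[0,0,0]],
  [0.085,[-0.0567,-0.02,0.55],[0,0,0]],
  [0.085,[-0.0567,-0.02,0.6],[0,0,0]],
], squeeze=30)

```text
clock: 10.3
position: [0.4741, 0.3266, 0.0338]
tool_rot: [3.14, 0.003, 0.384]
force: [-0.7, 0.1, 0.4]
grip_width: 0.0852
finger_force: 0.0
```

Emit:
nudge_tcp([
  [0.085,[0,0,0],[0,0,0]],
  [0.0,[0,0,0],[0,0,0]],
  [0.0,[0,0,0],[0,0,0]],
  [0.0,[0,0,0],[0,0,0]],
  [0.0,[0,0,0],[0,0,0]],
], squeeze=70)

```text
clock: 10.92
position: [0.4749, 0.3287, 0.0363]
tool_rot: [-3.141, -0.001, 0.386]
force: [-0.3, -0.6, 7.3]
grip_width: 0.0233
finger_force: 69.2
```

```bash
python3 -c "
from h import *
go(.4752,.327,.035,np.radians(22))"
```

```text
at [0.4749 0.3287 0.0363] [-1.7998e+02 -5.0000e-02  2.2100e+01] shift [-0.0003  0.0017  0.0013] rot [-0.    -0.001  0.002] clock 10.925
```

Gripped at 23.3 mm. I'll lift it and carry it towards the hub, turning the key towards the keyway.

To row units: -0.12 m / 0.3 = -0.4, -0.11 m / 0.3 = -0.3667.

Emit:
nudge_tcp([
  [0.0,[0,0,-0.1],[0,0,0]],
  [0.0,[0,0,-0.2333],[0,0,0]],
  [0.0,[0,0,-0.3667],[0,0,0]],
  [0.0,[0,0,-0.4],[0,0,0]],
], squeeze=70)

```text
clock: 11.42
position: [0.4753, 0.3289, 0.1578]
tool_rot: [-3.141, -0.003, 0.386]
force: [0.5, -0.7, -4.7]
grip_width: 0.0228
finger_force: 69.4
```

Emit:
nudge_tcp([
  [0.0,[-0.0233,0.1233,0],[0,0,0.008]],
  [0.0,[-0.0467,0.25,0],[0,0,0.0239]],
  [0.0,[-0.0733,0.3733,0],[0,0,0.0398]],
  [0.0,[-0.0967,0.5,0],[0,0,0.0557]],
  [0.0,[-0.12,0.6233,0],[0,0,0.0716]],
])

```text
clock: 12.05
position: [0.5112, 0.14, 0.1546]
tool_rot: [3.141, 0.001, -0.068]
force: [0.8, -0.4, -2.0]
grip_width: 0.0229
finger_force: 69.3
```

Emit:
nudge_tcp([
  [0.0,[0,0,0],[0,0,0.0159]],
  [0.0,[0,0,0],[0,0,0.0223]],
  [0.0,[0,0,0],[0,0,0.0223]],
])

```text
clock: 12.42
position: [0.5112, 0.1421, 0.1552]
tool_rot: [3.141, 0.001, -0.202]
force: [0.0, 0.4, -2.2]
grip_width: 0.023
finger_force: 69.6
```

Run:
```python
from h import *
go(.5486,-.0453,.155,np.radians(-11.6))
```

```text
at [0.5112 0.1421 0.1552] [ 1.7998e+02  4.0000e-02 -1.1580e+01] shift [0.0742 0.1761 0.0002] rot [0.    0.001 0.   ] clock 12.425
```

The rows are not in the units I measure in: shifts go in shares of 0.3 m and turns go in shares of 2 pi rad. I convert before sending: 0.176 m / 0.3 = 0.5867, 0.132 m / 0.3 = 0.44.

Emit:
nudge_tcp([
  [0.0,[0.06,0.1467,0],[0,0,0]],
  [0.0,[0.1233,0.2933,0],[0,0,0]],
  [0.0,[0.1867,0.44,0],[0,0,0]],
  [0.0,[0.2467,0.5867,0],[0,0,0]],
  [0.0,[0.2467,0.5867,0],[0,0,0]],
])

```text
clock: 13.05
position: [0.5484, -0.0493, 0.1553]
tool_rot: [3.14, 0.0, -0.207]
force: [-0.1, 0.6, -4.2]
grip_width: 0.0232
finger_force: 70.1
```

Emit:
nudge_tcp([
  [0.0,[0,0,0],[0,0,0]],
  [0.0,[0,0,0.0667],[0,0,0]],
  [0.0,[0,0,0.1],[0,0,0]],
  [0.0,[0,0,0.1],[0,0,0]],
])

```text
clock: 13.55
position: [0.548, -0.0449, 0.1252]
tool_rot: [3.142, 0.001, -0.203]
force: [0.5, 0.4, -3.3]
grip_width: 0.023
finger_force: 70.0
```

Run:
```python
from h import *
go(.5486,-.0453,.125,np.radians(-11.6))
p,d=grab_frame('side');c=calibration('side');w,dw=grab_frame('wrist');cw=calibration('wrist');np.savez('ins.npz',p=p,d=d,w=w,dw=dw)
a=cv2.resize(p[100:240,200:360],(686,600),interpolation=cv2.INTER_CUBIC)[:, :400];b=cv2.resize(w,(400,300))
e=cv2.resize(w[100:250,156:356],(400,300),interpolation=cv2.INTER_CUBIC)
cv2.imwrite('pics/c4.png',np.hstack([a,np.vstack([b,e])]))
W=pts(c,d)
rr=np.hypot(W[...,0]-.5486,W[...,1]+.0453)
for z in np.arange(.02,.23,.008):
    q=W[(abs(W[...,2]-z)<.004)&(rr<.035)]
    if len(q)>4: print(z.round(3),len(q),'x',np.percentile(q[:,0],[2,98]).round(4),'ymax',np.percentile(q[:,1],[50,95]).round(4))
```

```text
at [ 0.548  -0.0449  0.1252] [ 1.800e+02  8.000e-02 -1.161e+01] shift [0.0007 0.0003 0.0002] rot [ 0.     0.001 -0.   ] clock 13.55
0.02 75 x [0.5178 0.5796] ymax [-0.0203 -0.0142]
0.028 65 x [0.5204 0.5799] ymax [-0.0206 -0.0146]
0.036 62 x [0.5211 0.5792] ymax [-0.0201 -0.0136]
0.044 83 x [0.5208 0.5798] ymax [-0.023  -0.0144]
0.052 99 x [0.519  0.5774] ymax [-0.0251 -0.0149]
0.06 225 x [0.5206 0.5781] ymax [-0.0383 -0.0156]
0.068 77 x [0.522  0.5757] ymax [-0.04   -0.0175]
0.1 19 x [0.5334 0.5552] ymax [-0.0326 -0.03  ]
0.108 35 x [0.5328 0.5606] ymax [-0.0325 -0.0294]
0.116 38 x [0.5331 0.5642] ymax [-0.0326 -0.0293]
0.124 37 x [0.5332 0.5641] ymax [-0.0328 -0.0292]
0.132 5 x [0.5357 0.5514] ymax [-0.0307 -0.0279]
0.14 118 x [0.5225 0.5709] ymax [-0.0301 -0.0191]
0.148 76 x [0.5237 0.569 ] ymax [-0.0337 -0.0232]
0.156 27 x [0.5335 0.5593] ymax [-0.0326 -0.0294]
0.164 26 x [0.5328 0.56  ] ymax [-0.0282 -0.0228]
0.172 37 x [0.533  0.5612] ymax [-0.0229 -0.0178]
0.18 41 x [0.5333 0.5594] ymax [-0.0219 -0.0182]
0.188 40 x [0.5334 0.5589] ymax [-0.0219 -0.0178]
0.196 57 x [0.5174 0.5809] ymax [-0.0366 -0.0174]
0.204 26 x [0.53   0.5413] ymax [-0.0436 -0.0182]
0.212 17 x [0.5292 0.5449] ymax [-0.0416 -0.0185]
0.22 11 x [0.531 0.544] ymax [-0.0207 -0.0157]
0.228 28 x [0.5265 0.5444] ymax [-0.0204 -0.0172]
```

View pics/c4.png

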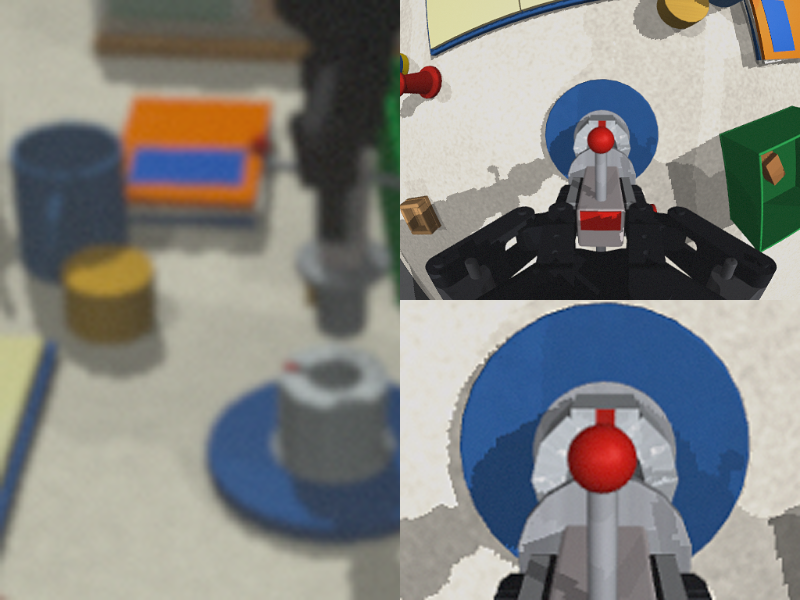

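The wrist view shows the chock lying in the bin and the red ball in line with the red keyway patch. The side view shows the shaft above the bore, with its left edge about 2 mm short in x relative to the hub's. I'll correct 1.5 mm and enter the pilot gently.

To row units: 0.038 m / 0.3 = 0.1267, 0.0015 m / 0.3 = 0.005.

Emit:
nudge_tcp([
  [0.0,[0.005,0,0.05],[0,0,0]],
  [0.0,[0.005,0,0.0933],[0,0,0]],
  [0.0,[0.005,0,0.1067],[0,0,0]],
  [0.0,[0.005,0,0.12],[0,0,0]],
  [0.0,[0.005,0,0.1267],[0,0,0]],
], squeeze=80)

```text
clock: 14.28
position: [0.5499, -0.0461, 0.0876]
tool_rot: [-3.142, -0.0, -0.204]
force: [-0.0, 0.7, -3.4]
grip_width: 0.023
finger_force: 78.5
```

Emit:
nudge_tcp([
  [0.0,[0,0,0.0067],[0,0,0]],
  [0.0,[0,0,0.0133],[0,0,0]],
  [0.0,[0,0,0.02],[0,0,0]],
])

```text
clock: 14.65
position: [0.5499, -0.0461, 0.0817]
tool_rot: [-3.142, -0.0, -0.204]
force: [0.1, -0.9, -3.2]
grip_width: 0.0231
finger_force: 78.5
```

```bash
python3 -c "
from h import *
s=bot.observe();print(s['position'],s['force'],s['moment'])"
```

```text
[ 0.54993789 -0.04608951  0.08170005] [ 0.07835263 -0.9394148  -3.1724029 ] [ 0.01199739 -0.00855429 -0.02645967]
```

The pilot is in the bore, with no contact force. Continuing down.

Emit:
nudge_tcp([
  [0.0,[0,0,0.0067],[0,0,0]],
  [0.0,[0,0,0.0133],[0,0,0]],
  [0.0,[0,0,0.02],[0,0,0]],
  [0.0,[0,0,0.0233],[0,0,0]],
])

```text
clock: 15.15
position: [0.5499, -0.0461, 0.0746]
tool_rot: [-3.142, 0.0, -0.204]
force: [0.4, 0.4, -3.0]
grip_width: 0.0229
finger_force: 78.5
```

```bash
python3 -c "
from h import *
s=bot.observe();print(s['position'],s['force'],s['moment'])"
```

```text
[ 0.54985246 -0.04605488  0.07456725] [ 0.40777157  0.42147996 -2.98104034] [ 0.04441228 -0.03658395  0.01320569]
```

To row units: 0.011 m / 0.3 = 0.0367, 0.009 m / 0.3 = 0.03.

Emit:
nudge_tcp([
  [0.0,[0,0,0.01],[0,0,0]],
  [0.0,[0,0,0.02],[0,0,0]],
  [0.0,[0,0,0.03],[0,0,0]],
  [0.0,[0,0,0.0367],[0,0,0]],
])

```text
clock: 15.65
position: [0.5498, -0.046, 0.0635]
tool_rot: [3.142, 0.0, -0.204]
force: [-0.1, 0.2, -2.2]
grip_width: 0.0232
finger_force: 78.5
```

```bash
python3 -c "
from h import *
s=bot.observe();print(s['position'],s['force'],s['moment'])"
```

```text
[ 0.54980982 -0.04604762  0.06345421] [-0.141516    0.22502879 -2.15502867] [ 0.02459443 -0.03255736 -0.01412198]
```

The foot is now about 28 mm deep with no resistance, so the key is in the keyway. Next I press on against the spring.

To row units: 0.01 m / 0.3 = 0.0333, 0.008 m / 0.3 = 0.0267.

Emit:
nudge_tcp([
  [0.0,[0,0,0.01],[0,0,0]],
  [0.0,[0,0,0.02],[0,0,0]],
  [0.0,[0,0,0.0267],[0,0,0]],
  [0.0,[0,0,0.0333],[0,0,0]],
], squeeze=120)

```text
clock: 16.15
position: [0.55, -0.0461, 0.0538]
tool_rot: [-3.142, -0.0, -0.204]
force: [-0.5, -0.1, 3.9]
grip_width: 0.023
finger_force: 117.9
```

Emit:
nudge_tcp([
  [0.0,[0,0,0.0033],[0,0,0]],
  [0.0,[0,0,0.0067],[0,0,0]],
  [0.0,[0,0,0.0067],[0,0,0]],
])

```text
clock: 16.52
position: [0.55, -0.0461, 0.0518]
tool_rot: [-3.142, -0.0, -0.204]
force: [-1.2, -0.9, 5.7]
grip_width: 0.0228
finger_force: 118.1
```

```bash
python3 -c "
from h import *
s=bot.observe();print(s['position'],s['force'],s['moment'])"
```

```text
[ 0.54999328 -0.04608085  0.05179264] [-1.21297301 -0.87076231  5.66084917] [ 0.04685731  0.30290375 -0.03454113]
```

To row units: 0.002 m / 0.3 = 0.0067, 0.001 m / 0.3 = 0.0033.

Emit:
nudge_tcp([
  [0.0,[0,0,0.0033],[0,0,0]],
  [0.0,[0,0,0.0067],[0,0,0]],
  [0.0,[0,0,0.0067],[0,0,0]],
])

```text
clock: 16.9
position: [0.5502, -0.0463, 0.0514]
tool_rot: [3.141, -0.001, -0.205]
force: [-11.2, -1.2, 38.8]
grip_width: 0.0226
finger_force: 122.7
```

```bash
python3 -c "
from h import *
s=bot.observe();print(s['position'],s['force'],s['moment'])"
```

```text
[ 0.55023139 -0.04625171  0.05139551] [-11.18784027  -1.19741358  38.83670664] [0.36110466 2.62872524 0.15693202]
```

It's seated: the force jumped and the TCP stopped at 0.0514. I'll ease the push and the sideways load, then verify.

To row units: -0.001 m / 0.3 = -0.0033, -0.0008 m / 0.3 = -0.0027.

Emit:
nudge_tcp([
  [0.0,[-0.0023,0,-0.0013],[0,0,0]],
  [0.0,[-0.0033,0,-0.0027],[0,0,0]],
  [0.0,[-0.0033,0,-0.0027],[0,0,0]],
  [0.0,[-0.0033,0,-0.0027],[0,0,0]],
])

```text
clock: 17.4
position: [0.55, -0.0461, 0.0515]
tool_rot: [-3.141, -0.002, -0.205]
force: [-1.4, -1.5, 19.2]
grip_width: 0.0229
finger_force: 119.3
```

Run:
```python
from h import *
s=bot.observe();print(s['position'],s['force'],s['moment'])
p,d=grab_frame('side');c=calibration('side');W=pts(c,d);w,dw=grab_frame('wrist')
rr=np.hypot(W[...,0]-.549,W[...,1]+.0453)
for z in np.arange(.03,.12,.006):
    q=W[(abs(W[...,2]-z)<.003)&(rr<.035)]
    if len(q)>4: print(z.round(3),len(q),'x',np.percentile(q[:,0],[2,98]).round(4),'ymax',np.percentile(q[:,1],95).round(4))
cv2.imwrite('pics/c5.png',np.hstack([cv2.resize(p[120:230,220:320],(400,440),interpolation=cv2.INTER_CUBIC),cv2.resize(w[60:280,156:356],(400,440))]))
```

```text
[ 0.55001841 -0.04608675  0.05152407] [-1.35692979 -1.51706316 19.20093773] [-0.08338402  0.38759738 -0.02599178]
0.03 47 x [0.5204 0.5798] ymax -0.0147
0.036 54 x [0.5228 0.5796] ymax -0.0141
0.042 43 x [0.5203 0.5773] ymax -0.0152
0.048 53 x [0.5189 0.5798] ymax -0.0147
0.054 54 x [0.5211 0.5772] ymax -0.0148
0.06 59 x [0.5195 0.5802] ymax -0.0149
0.066 123 x [0.5197 0.5773] ymax -0.0173
0.072 98 x [0.5247 0.5713] ymax -0.0225
0.078 24 x [0.5357 0.5604] ymax -0.0315
0.084 14 x [0.5349 0.5588] ymax -0.031
0.09 18 x [0.5353 0.5619] ymax -0.0259
0.096 20 x [0.5354 0.5627] ymax -0.0193
0.102 25 x [0.5364 0.5614] ymax -0.0182
0.108 26 x [0.5356 0.563 ] ymax -0.0198
0.114 28 x [0.5357 0.5613] ymax -0.0189
```

View pics/c5.png

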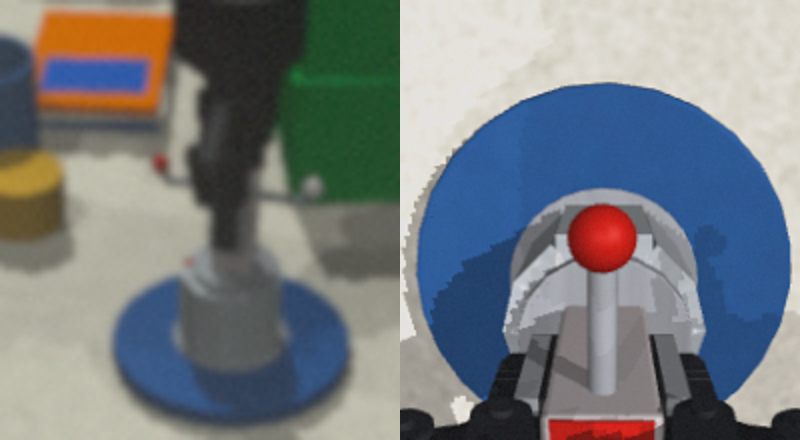

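The flange is flush on the hub in both views: side view at about (230,265), wrist view around (605,290). Its top is at about 0.071, the spindle is upright and centred, and I'm pressing with about 22 N and gripping with 119 N. Handing in.

```bash
python3 -c "
from workcell import job
print(job.job_done())"
```

```text
the job is handed in; nothing more can be done
None
```

I handed the job in with the chock lying in the bin and the spindle's key in the keyway, its flange down on the hub, still gripped (119 N) and pressed home with about 22 N; the hand-in printed no verdict.

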